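# Load the beaker and index the sample shuttle under the dispenser

### The job

Stand the smaller of the two glass beakers upright in the round seat of the sample shuttle while the carriage is still locked in its middle (loading) position. Then pull up the shuttle's spring-loaded lock knob, slide the carriage one hole along to the side where the dispensing nozzle stands (not the slim electrode), let the pin drop fully home in that hole so that the beaker waits under the nozzle, and finish there still gripping the knob with the pin held fully in. The beaker must stay standing in its seat, and everything else on the bench must be left where it stands.

Things in the scene. Friction and masses are not known exactly. Their poses are not given: they have to be found in the camera images.
- shuttle: sample shuttle, a bench fixture fixed to the worktop: aluminium base plate 190 mm (own x, depth) x 312 mm (own y, length), origin at the centre of its underside on the bench, +x away from the robot, z up. Two guide rails and a steel index strip run along its y; the strip (top 22 mm above the bench, 60 mm in front of the origin, i.e. at own x = -60 mm) has three 11 mm holes at own y = -100, 0 and +100 mm. The carriage starts locked in the middle hole. The bench is at z = 0.
- carriage (a joint): position of the carriage along the shuttle's own +y in m: 0 = locked in the middle (loading) hole, about +0.100 / -0.100 = the next hole to either side; travel +-0.112; it slides with about 1.5 N of drag, and cannot move more than about 1.5 mm while the pin is in a hole
- seat (a point): centre of the carriage's round seat at the level of its floor, 34 mm above the bench; moves with the carriage (own axes parallel to the shuttle's). A collar 7 mm high with an inner diameter of 63 mm and an outer diameter of 71 mm surrounds it; the carriage is a plate 84 mm (y) x 170 mm (x). The lock knob's axis is 90 mm in front of the seat (towards the shuttle's own -x)
- knob_grip (a point): middle of the lock knob, a black knob of 24 mm diameter and 24 mm height (upright axis) on a 19 mm bushing that stands on the front of the carriage; with the pin in, this point is 66 mm above the bench, 32 mm above the carriage plate (the knob's underside is 20 mm above the plate, the bushing's top 17 mm); it rises with the plunger
- plunger (a joint): how far the lock plunger is pulled up, in m: 0 = pin fully home in a hole, 0.018 = upper stop. A spring pushes it down with 4.5 N at 0 and 7.2 N at the stop. The 8 mm round-nosed pin reaches 12 mm into the strip, so it clears the strip at 0.012; let down between holes it rests on the strip at 0.012
- nozzle_tip (a point): lower end of the dispensing nozzle, 114 mm above the bench: a tapered tip under a white block (32 x 32 x 50 mm) on the arm of a post stand behind the shuttle; it stands over the place that the seat reaches when the carriage is in the next hole on that side (left or right, it changes)
- dispenser: post stand that carries the nozzle: fixed, 70 mm square foot, 240 mm high post behind the shuttle; origin under the foot, own axes parallel to the shuttle's; the nozzle hangs 120 mm in front of the post (own -x)
- electrode: like stand on the other side, fixed, carrying a slim upright glass electrode of 12 mm diameter (tip 116 mm, black cap up to 258 mm above the bench) instead of a nozzle, also 120 mm in front of its post; the carriage must not go there
- beaker_small: the smaller glass beaker, 72 mm high, wall about 57 mm across, loose, mouth up, about 80 g; origin at its underside, z up along its axis; the spout at the rim points to own -y (64 mm across there, 58 mm across along own x), and its round wall is centred 3 mm to own +y of the origin. Its foot is 54 mm across
- beaker_foot (a point): the point on the round axis of the smaller beaker at its underside
- beaker_large: the larger glass beaker, 85 mm high, 66 mm across, loose; not used, leave it
- timer: bench timer, 62 x 68 x 20 mm, near the front edge; leave it
- flask: conical glass flask, 65 mm across, 105 mm high; leave it
- tub: screw-top tub, 54 mm across, 48 mm high; leave it
Not all that is in view belongs to the job. What is shaped like the beaker_small but orange is not meant.

How it is judged:
By the outcome, as a careful person would: the job done as asked, in the order asked, and still so for the second after the job is handed in, while the arm keeps its last pose, push and grip.
It also fails if it takes over 58 s, if anything falls off the work surface, if the arm or the gripper's body presses on something with over 40 N, if the wrist force passes 120 N, or if a joint passes its speed limit or range.

### The arm

A 6-joint arm with a two-finger parallel gripper is mounted at the origin on a cart in front of the work surface, level with it; the furniture and walls round the work are solid. World frame = base frame: x ahead of the robot, y to its left, z up, the work surface at z = 0. Lengths are in m, angles in rad, forces in N, time in s.
With the tool pointing down it reaches from about 0.325 to 0.85 m from the base axis. Payload 15.5 kg.
Tool frame: the origin (TCP) lies midway between the tips of the shut fingers; the grasp point (between the pads) lies 19 mm behind it; z points along the fingers, y is the line along which they close (so a half turn about z gives the same grasp; the last joint's range is limited). The gripper opens to 91 mm and grips with 3 to 60 N. Pads are 32 mm wide; open, the fingers measure 118 mm over their backs; the gripper's body (76 mm by 178 mm) begins 60 mm behind the grasp point.
Start: joints at [-1.256, 0.494, 1.345, -0, 1.302, -0.096], TCP at [0.25, -0.573, 0.214] pointing down, gripper open.
Joint ranges: [-2.91, 2.91], [-0.82, 2.16], [0.22, 2.67], [-1.22, 4.37], [0.12, 2.79], [-3.08, 3.08]. Speed limits (rad/s): [1.89, 1.89, 2.57, 3.01, 3.01, 3.01].

### API

Orientations are given as a rotation vector (axis times angle).
In Python, from bench import env gives the robot as it stands.
- The arm moves only by the shell command python3 -m crank 'ROWS' [FORCE]. ROWS is text: rows parted by semicolons, each of 7 numbers parted by spaces: the gripper's target within -1 to 1 (fully open at 1, half-way at 0, shut at -1), then the shift along the tool's x, y, z in units of 150 mm (1.0 is 150 mm), then the turn, a rotation vector about the tool's x, y, z in units of 360 degrees (1.0 is 360 degrees). In form: gripper x y z rx ry rz; .... A call has exactly 10 rows; each row is the pose to reach, as a shift and turn from the pose commanded when the call began, along the tool's axes at that moment, turning the shorter way round; what a row does not reach only later rows make up. A row lasts 1/12 s, in which the tool goes at most 41.7 mm and 7.16 degrees, less where a joint would pass 70% of its speed; a pose out of reach is approached as far as the arm can. A call with a number of a shift or a turn outside -1 to 1 is refused whole. A call with a gripper value outside its range is refused whole. The fingers move at their own pace and stop on an object; FORCE is the grip in N (left out, the last holds). Time passes only in rows, so rows that repeat a pose let the fingers close, or fill a call up. It gives the time, the measured TCP pose, the force, the opening and the grip force at its end, in the units of the state.
- env.read_state(): the state, without advancing time (a new reading comes with each control period).
- env.snapshot(name): name is "scene" or "side" or "wrist"; returns a dict with "color" (384x512x3 uint8, blue, green, red), "vertical_fov" (degrees; the focal length in pixels is half the picture's height over the tangent of half this angle, whatever the lens; pixels are square), "cx", "cy" (the principal point, pixels), "extrinsics" (4x4, takes a point from camera to world coordinates); the wrist camera has in their place "tool_from_camera" (4x4, takes a point from camera to tool coordinates, whose origin is the TCP and whose axes are the flange's). Camera axes: x right, y down, z forward; pixel columns grow to the right and rows downward; lengths in m; the calibration is good to about 2 mm. A picture is of the moment at which its call begins: read the wrist's pose just before it. There is no depth.
- env.finish_job(): hands the job in; it is judged then, once.
The state is a dict: "time": time; "qpos": joint angles; "qvel": joint speeds; "joint_torque": joint torques, N m; "ee_pos": TCP position; "orientation": TCP orientation; "ft_force": force on the tool from outside, world axes, zero at the start; "wrist_torque": the same for the moment, N m; "width": finger opening in m; "gripper_force": force on a finger pad.
Only numpy, scipy, OpenCV 4.12 (cv2) and the standard library are available. Lean on these libraries where they do the work, as an engineer would, in place of code of your own. Each camera call takes 0.05 s, during which the arm holds its last target. There are 200 camera calls.

## Working session

There is one attempt and no reset: what is moved stays moved. The work goes in short steps, Python scripts to look and compute and a shell command to move; the robot and the scene stay as the last step left them, time stands still between calls to the robot, and variables do not carry over. Pictures are saved under pics/ and viewed, at most 10 in all, crops included, and the job is handed in when it is done.

```bash
mkdir -p pics
cat > h.py <<'E'
import numpy as np, cv2, pickle
from scipy.spatial.transform import Rotation as R
from bench import env
def snap(n,fn=None):
    st=env.read_state(); s=env.snapshot(n)
    if n=='wrist':
        T=np.eye(4);T[:3,:3]=R.from_rotvec(st['orientation']).as_matrix();T[:3,3]=st['ee_pos']
        s['extrinsics']=T@s['tool_from_camera']
    s['extrinsics']=np.array(s['extrinsics'])
    if fn: cv2.imwrite('pics/'+fn,s['color']); pickle.dump(s,open('pics/'+fn+'.pkl','wb'))
    return s
def load(fn): return pickle.load(open('pics/'+fn+'.pkl','rb'))
def f(s): return s['color'].shape[0]/2/np.tan(np.radians(s['vertical_fov'])/2)
def ray(s,u,v):
    d=np.array([(u-s['cx'])/f(s),(v-s['cy'])/f(s),1.]);E=s['extrinsics']
    return E[:3,3],E[:3,:3]@d
def onz(s,u,v,z):
    o,d=ray(s,u,v); return o+d*(z-o[2])/d[2]
def proj(s,p):
    q=np.linalg.inv(s['extrinsics'])@np.r_[p,1]; return s['cx']+f(s)*q[0]/q[2], s['cy']+f(s)*q[1]/q[2]
E
python3 - <<'E'
from h import *
st=env.read_state();print({k:np.round(v,3).tolist() for k,v in st.items()})
a=[snap(n,n+'0.png') for n in('scene','side','wrist')]
for s in a: print(np.round(s['extrinsics'],3).tolist(),s['vertical_fov'],s['cx'],s['cy'])
cv2.imwrite('pics/s0.png',cv2.resize(a[0]['color'],(800,600)))
E
```

```text
{'time': 0.0, 'qpos': [-1.256, 0.494, 1.346, -0.0, 1.302, -0.096], 'qvel': [0.001, -0.001, -0.001, 0.001, 0.0, -0.001], 'joint_torque': [-0.002, -87.883, -38.185, 0.071, 0.053, -0.0], 'ee_pos': [0.249, -0.573, 0.213], 'orientation': [-3.074, -0.641, 0.0], 'ft_force': [0.734, 0.326, 0.508], 'wrist_torque': [-0.024, -0.024, -0.015], 'gripper_force': 0.0, 'width': 0.091}
[[-0.901, -0.292, 0.321, 0.142], [-0.434, 0.599, -0.673, 0.858], [0.005, -0.746, -0.666, 0.96], [0.0, 0.0, 0.0, 1.0]] 53.55646702230479 257.85499196510926 190.0647115013478
[[-0.975, -0.077, 0.208, 0.231], [-0.221, 0.418, -0.881, 1.345], [-0.019, -0.905, -0.425, 0.742], [0.0, 0.0, 0.0, 1.0]] 51.601518245346384 266.7538396960814 194.8539005376188
[[0.399, -0.889, -0.223, 0.311], [-0.917, -0.387, -0.097, -0.545], [-0.0, 0.243, -0.97, 0.384], [0.0, 0.0, 0.0, 1.0]] 67.70015112627114 257.67738184762067 193.3289637187491
```

View pics/s0.png

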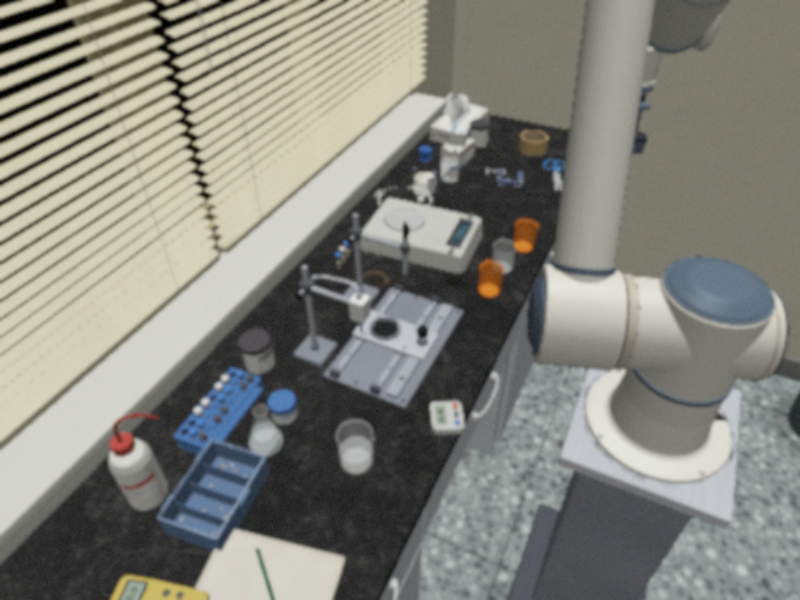

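View pics/side0.png

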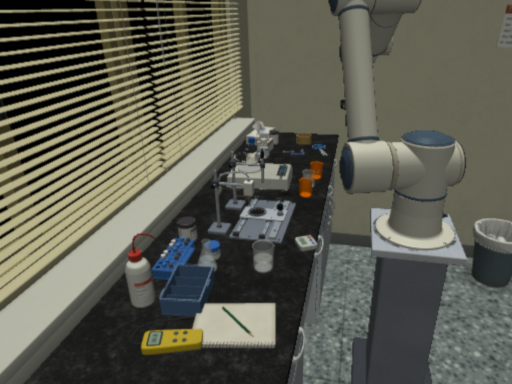

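The scene shows the nozzle's white block at (360,303) on the +y side. Candidates for the small beaker (800x600 px) are clear glass at (503,255), clear glass at (355,445), and orange beakers at (490,278) and (524,235). The clear one at (503,255), standing between the two orange ones, looks like the small one.

Run:
```python
from h import *
s=load('scene0.png')
k=.64
for n,u,v,z in [('clearA bottom',503,268,0),('clearA top',503,243,.072),('orange1 top',490,265,.07),('orange1 bot',490,294,0),('orange2 top',525,225,.07),('orange2bot',524,248,0),('big bottom',356,465,0),('big top',355,430,.085),('knob top',422,328,.078),('seat',384,327,.034),('plate c L',325,373,.012),('plate near',405,402,.012),('plate far right',463,305,.012),('block',360,303,.14),('postfoot',315,350,0),('timer',447,417,.02),('balance r corner',462,268,0.02)]:
    p=onz(s,u*k,v*k,z);print(n,p.round(3),round(np.hypot(*p[:2]),3))
# widths at rim
for n,x0,x1,v,z in [('A',491,516,243,.07),('big',336,376,430,.08),('o1',478,502,268,.07)]:
    print(n,np.linalg.norm(onz(s,x0*k,v*k,z)-onz(s,x1*k,v*k,z)))
c=s['color']; cv2.imwrite('pics/crop.png',np.hstack([cv2.resize(c[125:275,180:355],(525,450),interpolation=cv2.INTER_CUBIC)]))
```

```text
clearA bottom [ 0.421 -0.325 -0.   ] 0.532
clearA top [ 0.432 -0.331  0.072] 0.545
orange1 top [ 0.433 -0.236  0.07 ] 0.493
orange1 bot [ 0.418 -0.215  0.   ] 0.47
orange2 top [ 0.406 -0.434  0.07 ] 0.595
orange2bot [ 0.398 -0.431 -0.   ] 0.587
big bottom [0.48  0.344 0.   ] 0.591
big top [0.486 0.328 0.085] 0.587
knob top [0.488 0.037 0.078] 0.489
seat [0.582 0.03  0.034] 0.583
plate c L [0.641 0.186 0.012] 0.668
plate near [0.458 0.182 0.012] 0.493
plate far right [ 0.458 -0.137  0.012] 0.478
block [0.607 0.084 0.14 ] 0.613
postfoot [0.702 0.131 0.   ] 0.714
timer [0.366 0.185 0.02 ] 0.41
balance r corner [ 0.508 -0.255  0.02 ] 0.569
A 0.06269076435854704
big 0.0709928906609274
o1 0.057158838949431384
```

View pics/crop.png

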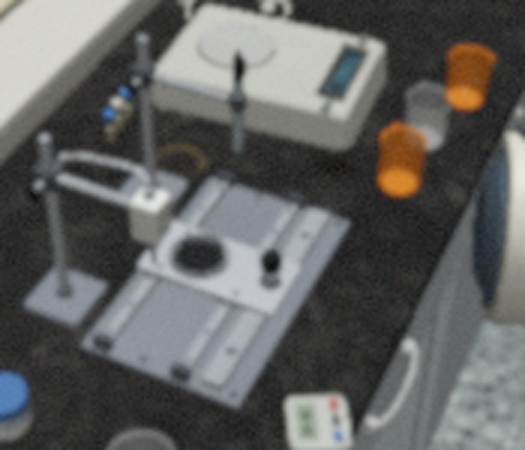

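Candidates for the small beaker (scene px, 800x600):
- **Clear (503,255):** rim about 60 mm. This is the one to take, and the crop confirms it, colourless between the two orange beakers.
- **Clear (355,445):** rim 71 mm, so it's the large beaker.
- **Orange (490,278) and (524,235):** excluded by colour.

The crop also shows the seat, knob, white nozzle block on +y and electrode on -y. I'll move the wrist camera above the beaker.

```bash
python3 -m crank '1 .88 -.5 -.12 0 0 -.1;1 .88 -.5 -.12 0 0 -.1;1 .88 -.5 -.12 0 0 -.1;1 .88 -.5 -.12 0 0 -.1;1 .88 -.5 -.12 0 0 -.1;1 .88 -.5 -.12 0 0 -.1;1 .88 -.5 -.12 0 0 -.1;1 .88 -.5 -.12 0 0 -.1;1 .88 -.5 -.12 0 0 -.1;1 .88 -.5 -.12 0 0 -.1'
python3 -m crank '1 1 .11 -.12 0 0 -.126;1 1 .11 -.12 0 0 -.126;1 1 .11 -.12 0 0 -.126;1 1 .11 -.12 0 0 -.126;1 1 .11 -.12 0 0 -.126;1 1 .11 -.12 0 0 -.126;1 1 .11 -.12 0 0 -.126;1 1 .11 -.12 0 0 -.126;1 1 .11 -.12 0 0 -.126;1 1 .11 -.12 0 0 -.126'
python3 - <<'E'
from h import *
st=env.read_state();print(st['ee_pos'],st['qpos'],R.from_rotvec(st['orientation']).as_matrix().round(3).tolist())
s=snap('wrist','w1.png'); print(s['extrinsics'][:3,3])
E
```

```text
time: 0.98
ee_pos: [0.3401, -0.4521, 0.2316]
orientation: [-2.729, -1.555, 0.0]
ft_force: [-0.3, -0.4, 0.4]
width: 0.091
gripper_force: 0.0
time: 1.82
ee_pos: [0.4307, -0.3309, 0.2498]
orientation: [-1.919, -2.487, -0.0]
ft_force: [0.3, 0.9, 0.3]
width: 0.0912
gripper_force: 0.0
[ 0.43072824 -0.33091012  0.24980805] [-7.65063602e-01  3.43312679e-01  1.49731670e+00  4.95930658e-05
  1.30115143e+00 -1.02173279e+00] [[-0.254, 0.967, -0.0], [0.967, 0.254, 0.0], [0.0, -0.0, -1.0]]
[ 0.41191626 -0.26434184  0.42089666]
```

View pics/w1.png

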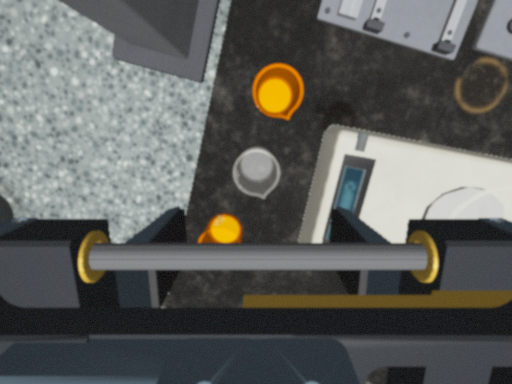

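Here the clear beaker's rim is centred near (256,172) with its spout at (264,198). Orange beakers stand above it at (278,91) and below it at (225,228), and the balance edge is at about x px 325.

```bash
cat >> h.py <<'E'
def clear(s,box,thr=100,sat=40):
    x0,y0,x1,y1=box; c=s['color'][y0:y1,x0:x1].astype(int); g=c.mean(2)
    m=((g>thr)&(np.ptp(c,axis=2)<sat)).astype('uint8')
    m=cv2.morphologyEx(m,cv2.MORPH_CLOSE,np.ones((5,5)))
    C,_=cv2.findContours(m,0,1);k=max(C,key=cv2.contourArea); return cv2.convexHull(k)[:,0]+[x0,y0]
E
python3 - <<'E'
from h import *
s=load('w1.png')
h=clear(s,(222,138,292,205),85)
print('bbox',h.min(0),h.max(0),cv2.minEnclosingCircle(h.astype('float32')))
P=lambda u,v,z:onz(s,u,v,z).round(4)[:2]
print('rim c',P(256.5,171.5,.072),'spout',P(264,198,.07),'w',P(232,171,.072),P(281,171,.072))
print('foot c',P(259,163,.003), P(243,163,0),P(276,163,0))
print('balance edge z.05',P(318,176,.0),P(335,127,.05),P(322,176,.05))
print('orange tops',P(278,91,.072),P(225,240,.072))
img=s['color'][120:220,190:350];cv2.imwrite('pics/c1.png',cv2.resize(img,None,fx=4,fy=4,interpolation=cv2.INTER_CUBIC))
E
```

```text
bbox [232 146] [281 198] ((258.0697937011719, 172.46176147460938), 26.461952209472656)
rim c [ 0.4263 -0.3229] spout [ 0.4442 -0.3538] w [ 0.3969 -0.33  ] [ 0.4554 -0.3146]
foot c [ 0.4295 -0.3214] [ 0.4068 -0.3278] [ 0.4539 -0.3154]
balance edge z.05 [ 0.5199 -0.3183] [ 0.5087 -0.2465] [ 0.5122 -0.3105]
orange tops [ 0.4266 -0.2257] [ 0.4093 -0.4213]
```

View pics/c1.png

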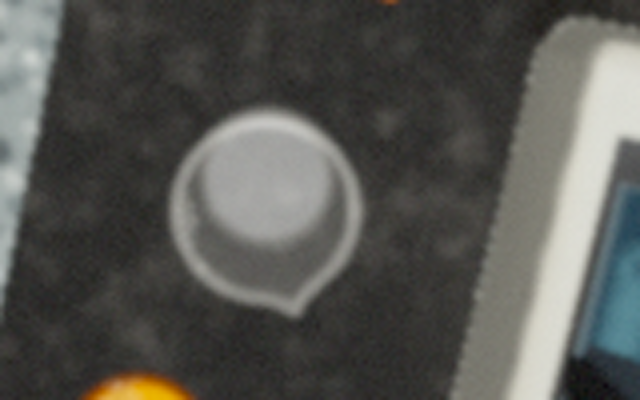

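Axis at (0.426,-0.3225), and the rim's 59 mm width fits the small beaker. The spout lies 75° away from the closing line. I'll descend.

```bash
python3 -m crank '1 .062 -.016 .25 0 0 0;1 .062 -.016 .5 0 0 0;1 .062 -.016 .75 0 0 0;1 .062 -.016 1 0 0 0;1 .062 -.016 1 0 0 0;1 .062 -.016 1 0 0 0;1 .062 -.016 1 0 0 0;1 .062 -.016 1 0 0 0;1 .062 -.016 1 0 0 0;1 .062 -.016 1 0 0 0'
python3 -m crank '1 0 0 .1 0 0 0;1 0 0 .2 0 0 0;1 0 0 .3 0 0 0;1 0 0 .4 0 0 0;1 0 0 .507 0 0 0;1 0 0 .507 0 0 0;1 0 0 .507 0 0 0;1 0 0 .507 0 0 0;.6 0 0 .507 0 0 0;.5 0 0 .507 0 0 0' 12
```

```text
time: 2.7
ee_pos: [0.4269, -0.3228, 0.1014]
orientation: [1.913, 2.489, -0.0]
ft_force: [0.4, 0.4, 0.3]
width: 0.0911
gripper_force: 0.0
time: 3.53
ee_pos: [0.4267, -0.3226, 0.0249]
orientation: [1.914, 2.489, -0.0]
ft_force: [-0.2, 0.6, 0.6]
width: 0.0808
gripper_force: 0.0
```

```bash
python3 -m crank '.45 0 0 0 0 0 0;.4 0 0 0 0 0 0;.3 0 0 0 0 0 0;.2 0 0 0 0 0 0;.1 0 0 0 0 0 0;0 0 0 0 0 0 0;0 0 0 0 0 0 0;0 0 0 0 0 0 0;0 0 0 0 0 0 0;0 0 0 0 0 0 0' 12
```

```text
time: 4.37
ee_pos: [0.4263, -0.3223, 0.024]
orientation: [1.915, 2.491, -0.0]
ft_force: [-0.8, 1.3, 4.9]
width: 0.0578
gripper_force: 12.0
```

```bash
python3 -m crank '0 0 0 -.1 0 0 0;0 0 0 -.3 0 0 0;0 0 0 -.5 0 0 0;0 0 0 -.75 0 0 0;0 0 0 -1 0 0 0;0 .1 .03 -1 0 0 0;0 .25 .07 -1 0 0 0;0 .45 .12 -1 0 0 0;0 .65 .17 -1 0 0 0;0 .76 .2 -1 0 0 0'
python3 -m crank '0 .15 .04 0 0 0 0;0 .35 .1 0 0 0 0;0 .55 .15 0 0 0 0;0 .75 .2 0 0 0 0;0 .95 .25 0 0 0 0;0 1 .26 0 0 0 0;0 1 .26 0 0 0 0;0 1 .26 0 0 0 0;0 1 .26 0 0 0 0;0 1 .26 0 0 0 0'
python3 - <<'E'
from h import *
s=snap('wrist','w2.png');
E
```

```text
time: 5.2
ee_pos: [0.4249, -0.2015, 0.1736]
orientation: [-1.913, -2.49, -0.0]
ft_force: [1.2, -0.3, -1.0]
width: 0.0575
gripper_force: 12.0
time: 6.03
ee_pos: [0.4252, -0.0504, 0.1738]
orientation: [1.916, 2.489, -0.0]
ft_force: [0.0, 0.0, -0.2]
width: 0.0574
gripper_force: 12.0
```

View pics/w2.png

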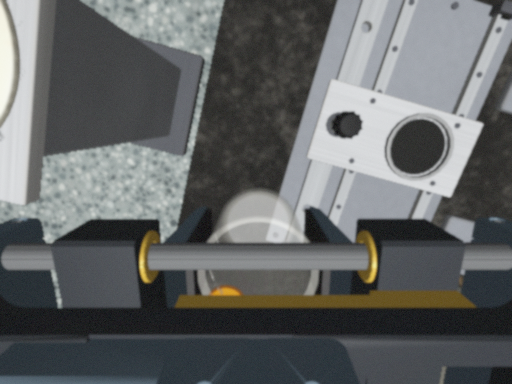

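The wrist view shows the knob at (349,124), the seat with its collar near (418,146), the carriage plate corners near (333,80), (482,121), (456,197) and (308,157), and the held beaker's foot edge top at (258,188).

Run:
```python
from h import *
s=load('w2.png');st=env.read_state();t=st['ee_pos'];print(t)
P=lambda u,v,z:onz(s,u,v,z)[:2].round(4)
c=s['color'].astype(int).mean(2)
m=(c[100:185,375:465]<75).astype('uint8');C,_=cv2.findContours(m,0,1);k=max(C,key=cv2.contourArea)
e=cv2.fitEllipse(cv2.convexHull(k)+np.array([375,100]));print('seat dark',e,P(*e[0],.034),P(*e[0],.041))
m=(c[95:150,320:370]<75).astype('uint8');C,_=cv2.findContours(m,0,1);k=max(C,key=cv2.contourArea)
e=cv2.fitEllipse(cv2.convexHull(k)+np.array([320,95]));print('knob',e,P(*e[0],.078),P(349,124,.078))
q=np.array([P(u,v,.034) for u,v in [(333,80),(482,121),(456,197),(308,157)]]);print(q,q.mean(0))
d=q[1]-q[0];print('yaw',np.degrees(np.arctan2(d[1],d[0])),np.linalg.norm(d),np.linalg.norm(q[2]-q[1]))
# in-hand: predicted outline of foot circle at TCP axis
for z in (t[2]-.024,):
  pts=np.array([proj(s,[t[0]+.027*np.cos(a),t[1]+.027*np.sin(a),z]) for a in np.linspace(0,6.28,73)]);print('pred foot',pts.min(0),pts.max(0))
cv2.imwrite('pics/c2.png',np.hstack([cv2.resize(s['color'][175:305,190:330],None,fx=3,fy=3,interpolation=cv2.INTER_CUBIC),cv2.resize(s['color'][75:205,300:424+ 80],None,fx=3,fy=3)])[:, :800])
```

```text
[ 0.42518211 -0.05033001  0.17382566]
seat dark ((417.131103515625, 146.21617126464844), (48.767822265625, 56.27262878417969), 42.235809326171875) [0.5794 0.0347] [0.5755 0.0343]
knob ((345.6471862792969, 124.3658676147461), (25.030397415161133, 29.303932189941406), 81.70032501220703) [0.4845 0.0338] [0.4873 0.0349]
[[ 0.4705  0.0751]
 [ 0.6353  0.0768]
 [ 0.6436 -0.0068]
 [ 0.4692 -0.0064]] [0.55465  0.034675]
yaw 0.5910155977351972 0.16480876797063923 0.0840110111830586
pred foot [221.56012257 183.4028108 ] [296.5810913  254.48884404]
```

View pics/c2.png

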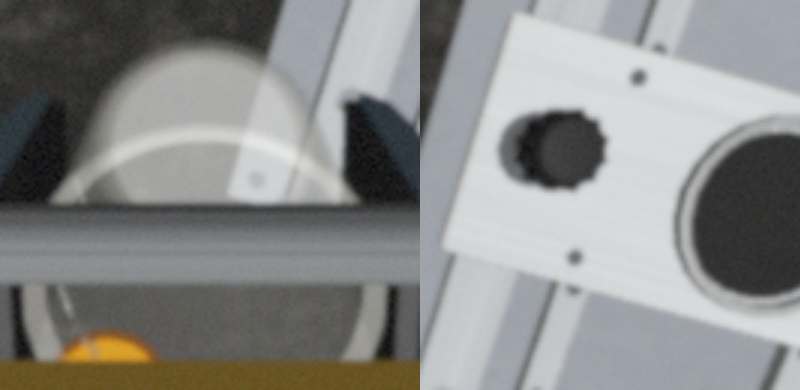

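```bash
python3 -m crank '0 .1 .02 0 0 0 0;0 .25 .07 0 0 0 0;0 .45 .15 0 0 0 0;0 .475 .3 0 0 0 0;0 .475 .3 0 0 0 0;0 .475 .3 0 0 0 0;0 .475 .3 0 0 0 0;0 .475 .3 0 0 0 0;0 .475 .3 0 0 0 0;0 .475 .3 0 0 0 0'
python3 - <<'E'
from h import *
s=load('w2.png');t=np.array([.42518,-.05033,.17383])
P=lambda s,u,v,z:onz(s,u,v,z)[:2].round(4)
for off in (0,-.002,-.004):
  o=off*np.array([-.254,.967])
  for n,r,z in (('foot',.027,-.024),('rim',.029,.048)):
    pts=np.array([proj(s,[t[0]+o[0]+r*np.cos(a),t[1]+o[1]+r*np.sin(a),t[2]+z]) for a in np.linspace(0,6.28,73)]);print(off,n,pts.min(0).round(1),pts.max(0).round(1))
s=snap('wrist','w3.png')
img=s['color'].copy();
cv2.imwrite('pics/w3b.png',cv2.resize(img[:235],(800,367)))
print(env.read_state()['ee_pos'])
E
```

```text
time: 6.92
ee_pos: [0.4499, 0.0305, 0.1739]
orientation: [-1.916, -2.49, 0.0]
ft_force: [-0.2, 1.0, -1.9]
width: 0.0582
gripper_force: 12.0
0 foot [221.6 183.4] [296.6 254.5]
0 rim [199.  212.8] [321.  323.2]
-0.002 foot [221.6 186.2] [296.5 257. ]
-0.002 rim [199.2 217. ] [320.7 326.6]
-0.004 foot [221.7 189. ] [296.4 259.4]
-0.004 rim [199.4 221.2] [320.5 330. ]
[0.4499691  0.03065192 0.17390967]
```

View pics/w3b.png

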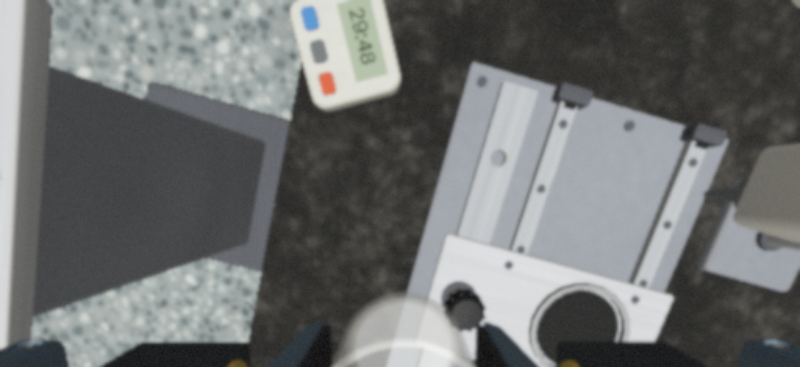

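This view shows the collar spanning px 530–625 with its top at 283, the knob at (467,310) and the strip hole at (498,157), all at 1.5625x. The beaker hangs about 2 mm to tool -x of the TCP.

Run:
```python
from h import *
s=load('w3.png');k=1/1.5625
P=lambda u,v,z:onz(s,u*k,v*k,z)[:2].round(4)
print('hole',P(498,157,.022),'knob',P(467,309,.078))
c=s['color'].astype(int).mean(2)
m=(c[175:230,335:400]<75).astype('uint8');C,_=cv2.findContours(m,0,1);q=max(C,key=cv2.contourArea);h=cv2.convexHull(q)[:,0]+[335,175]
print(h.min(0),h.max(0))
# circle fit of dark edge cast on collar top plane (upper-left edge occluder = collar top inner) ; use all except image-bottom cut
for z in (.034,.041):
  p=np.array([onz(s,u,v,z)[:2] for u,v in h if v<222]);A=np.c_[2*p,np.ones(len(p))];x=np.linalg.lstsq(A,(p**2).sum(1),rcond=None)[0];print(z,x[:2].round(4),np.sqrt(x[2]+x[0]**2+x[1]**2).round(4))
# predicted outlines for seat guess on collar top outer
for X in (.575,.578,.581):
  pts=np.array([proj(s,[X+.0355*np.cos(a),.0345+.0355*np.sin(a),.041]) for a in np.linspace(0,6.28,73)])/k;print(X,pts.min(0).round(0),pts.max(0).round(0))
s=load('w2.png')
for X in (.575,.578,.581):
  pts=np.array([proj(s,[X+.0355*np.cos(a),.0345+.0355*np.sin(a),.041]) for a in np.linspace(0,6.28,73)]);print('w2',X,pts.min(0).round(1),pts.max(0).round(1))
m=((s['color'].astype(int).mean(2))[100:190,370:470]<75)
```

```text
hole [0.4894 0.1347] knob [0.4882 0.0379]
[344 187] [399 229]
0.034 [0.5821 0.0313] 0.0304
0.041 [0.5787 0.0327] 0.0297
0.575 [525. 281.] [625. 376.]
0.578 [529. 282.] [629. 377.]
0.581 [533. 283.] [633. 378.]
w2 0.575 [382.9 110.8] [451.  179.1]
w2 0.578 [385.5 111.6] [453.6 179.8]
w2 0.581 [388.2 112.4] [456.3 180.5]
```

```bash
python3 -m crank '0 -.02 .1 0 0 0 0;0 -.06 .3 0 0 0 0;0 -.11 .5 0 0 0 0;0 -.15 .7 0 0 0 0;0 -.177 .831 0 0 0 0;0 -.177 .831 0 0 0 0;0 -.177 .831 .2 0 0 0;0 -.177 .831 .4 0 0 0;0 -.177 .831 .6 0 0 0;0 -.177 .831 .66 0 0 0'
python3 - <<'E'
from h import *
print(env.read_state()['ee_pos'])
s=snap('scene','s4.png');w=snap('wrist','w4.png')
cv2.imwrite('pics/c4.png',np.hstack([cv2.resize(s['color'][165:245,200:310],(412,300),interpolation=cv2.INTER_CUBIC),cv2.resize(w['color'][80:370,100:475],(388,300))]))
E
```

```text
time: 7.8
ee_pos: [0.5747, 0.0373, 0.0713]
orientation: [-1.912, -2.487, 0.005]
ft_force: [-0.5, -0.4, -1.6]
width: 0.0574
gripper_force: 12.0
[0.57470985 0.03729632 0.07131539]
```

View pics/c4.png

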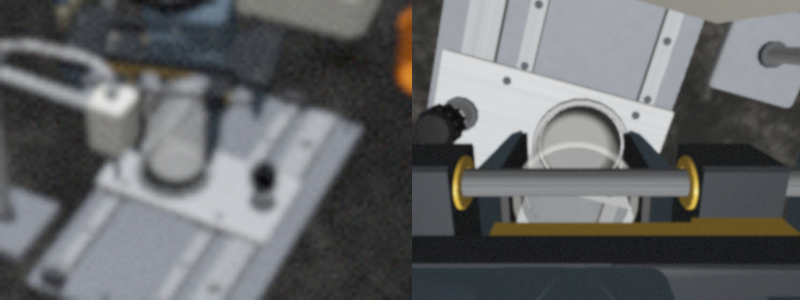

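The scene crop shows the beaker hanging over the seat. In the wrist crop the collar spans 534–625 with its top at 98, and the beaker sits nearly concentric inside it (541–620, top at 108).

Run:
```python
from h import *
s=load('w4.png');st=env.read_state();print(st['ee_pos'])
M=lambda c:(c[:,0].min().round(1),c[:,0].max().round(1),c[:,1].min().round(1))
def o(x,y,r,z): return M(np.array([proj(s,[x+r*np.cos(a),y+r*np.sin(a),z]) for a in np.linspace(0,6.28,200)]))
for x,y in((.578,.0345),(.576,.0345),(.578,.0375)): print(x,y,o(x,y,.0355,.041))
t=[0.5747,0.0373,.0713];print('foot',o(t[0]+.0006,t[1]-.0022,.027,t[2]-.024),'dead',o(t[0],t[1],.027,t[2]-.024))
g=s['color'].astype(int).mean(2);print(g[165:200,262].astype(int).tolist());print(g[195:215,215:310:2].astype(int)[5].tolist())
```

```text
[0.57599018 0.03732126 0.07363678]
0.578 0.0345 (np.float64(214.8), np.float64(310.1), np.float64(174.8))
0.576 0.0345 (np.float64(212.1), np.float64(307.6), np.float64(174.1))
0.578 0.0375 (np.float64(215.7), np.float64(311.4), np.float64(170.8))
foot (np.float64(221.8), np.float64(296.5), np.float64(186.6)) dead (np.float64(221.6), np.float64(296.6), np.float64(183.4))
[213, 217, 217, 217, 215, 217, 214, 216, 213, 200, 167, 145, 164, 186, 193, 189, 166, 124, 73, 53, 50, 56, 69, 80, 96, 113, 131, 144, 157, 164, 168, 170, 171, 171, 169]
[214, 214, 211, 183, 186, 190, 181, 148, 115, 126, 142, 153, 164, 170, 171, 169, 170, 171, 172, 171, 167, 171, 171, 171, 170, 171, 170, 170, 171, 170, 168, 161, 153, 140, 124, 101, 80, 53, 51, 48, 84, 178, 188, 191, 181, 191, 212, 214]
```

Everything agrees within 1 mm once the move settles. I'll lower it slowly.

```bash
python3 -m crank '0 0 0 0 0 0 0;0 0 0 0 0 0 0;0 0 0 .02 0 0 0;0 0 0 .04 0 0 0;0 0 0 .06 0 0 0;0 0 0 .08 0 0 0;0 0 0 .1 0 0 0;0 0 0 .107 0 0 0;0 0 0 .107 0 0 0;0 0 0 .107 0 0 0'
```

```text
time: 8.73
ee_pos: [0.5775, 0.0375, 0.0588]
orientation: [-1.915, -2.491, 0.0]
ft_force: [-0.2, -0.4, -0.5]
width: 0.0576
gripper_force: 12.0
```

```bash
python3 -m crank '0 0 0 .003 0 0 0;0 0 0 .006 0 0 0;0 0 0 .006 0 0 0;.25 0 0 .006 0 0 0;.35 0 0 .006 0 0 0;.4 0 0 .006 0 0 0;.5 0 0 .006 0 0 0;.6 0 0 .006 0 0 0;.7 0 0 .006 0 0 0;.7 0 0 .006 0 0 0'
python3 - <<'E'
from h import *
s=snap('side','s5.png');w=snap('wrist','w5.png')
cv2.imwrite('pics/c5.png',np.hstack([cv2.resize(s['color'][165:255,200:310],(367,300),interpolation=cv2.INTER_CUBIC),cv2.resize(w['color'][80:370,100:475],(388,300))]))
E
```

```text
time: 9.57
ee_pos: [0.5775, 0.0374, 0.0579]
orientation: [-1.915, -2.491, 0.0]
ft_force: [-0.2, 0.1, -0.3]
width: 0.0771
gripper_force: 0.0
```

View pics/c5.png

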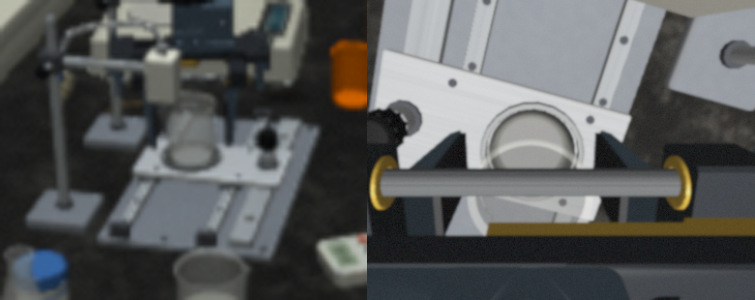

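The beaker stands upright inside the collar (wrist crop about (533,145), side crop (190,130)). That uses up the picture budget, so from here I'll go by numbers only. Next I'll lift clear, move back over the knob, and turn so the fingers close along y.

```bash
python3 -m crank '.8 0 0 0 0 0 0;.8 0 0 -.1 0 0 0;.8 0 0 -.3 0 0 0;.8 0 0 -.5 0 0 0;.8 0 0 -.75 0 0 0;.8 0 0 -1 0 0 0;.8 0 0 -1 0 0 0;.8 .03 -.15 -1 0 0 0;.6 .07 -.35 -1 0 0 0;.4 .135 -.581 -1 0 0 0'
python3 -m crank '.4 0 0 0 0 0 -.02;.4 0 0 0 0 0 -.04;.4 0 0 0 0 0 -.06;.4 0 0 0 0 0 -.08;.4 0 0 0 0 0 -.1;.4 0 0 0 0 0 -.12;.4 0 0 0 0 0 -.14;.4 0 0 0 0 0 -.16;.4 0 0 0 0 0 -.18;.4 0 0 0 0 0 -.195'
python3 - <<'E'
from h import *
st=env.read_state();print(st['ee_pos'],st['qpos'].round(3) if hasattr(st['qpos'],'round') else st['qpos'],R.from_rotvec(st['orientation']).as_matrix().round(3)[:,:2].tolist())
w=snap('wrist','w6.png');print(proj(w,[.488,.0345,.078]),proj(w,[.578,.0345,.106]),proj(w,[.488,.0345,.034]))
g=w['color'].astype(int).mean(2);m=(g<60).astype('uint8')
n,l,S,C=cv2.connectedComponentsWithStats(m)
for i in range(1,n):
    if S[i,4]>200: print(S[i],C[i].round(1))
E
```

```text
time: 10.5
ee_pos: [0.4879, 0.0343, 0.2078]
orientation: [1.914, 2.49, 0.001]
ft_force: [-1.0, 0.3, 0.8]
width: 0.0719
gripper_force: 0.0
time: 11.33
ee_pos: [0.488, 0.0346, 0.2079]
orientation: [0.124, 3.139, 0.0]
ft_force: [0.3, 0.3, 0.3]
width: 0.0637
gripper_force: 0.0
[0.48801339 0.03458993 0.20789435] [-0.051  0.311  1.679  0.     1.151 -1.543] [[-0.997, 0.079], [0.079, 0.997], [-0.0, 0.0]]
(np.float64(257.43825708379376), np.float64(187.58958759548491)) (np.float64(264.1298103029705), np.float64(275.9142882620482)) (np.float64(257.47636019281134), np.float64(179.47853813526288))
[  321    34   191   261 14473] [423.  148.4]
[320  49  29  28 253] [332.   58.6]
[    0    54   512   291 37283] [174.3 221.9]
[467  95  37  42 484] [486.9 116.2]
[  0  98  50  24 614] [ 20.8 111. ]
[175 209  32  35 649] [194.9 230.1]
[310 210  27  34 543] [319.3 230.5]
[187 271  14  28 261] [192.6 281.6]
[287 271  42  24 397] [314.1 283.2]
[  0 344  63  30 638] [ 24.8 356.1]
[488 367  24  17 371] [500.6 375.3]
```

Run:
```python
from h import *
w=load('w6.png');g=w['color'].astype(int).mean(2)
m=(g[160:215,225:290]<70).astype('uint8')
for r in m[::2,::1]: print(''.join('#' if x else '.' for x in r))
n,l,S,C=cv2.connectedComponentsWithStats(m)
for i in range(1,n):
    if S[i,4]>60:
        c=C[i]+[225,160];print(S[i],c.round(1),onz(w,*c,.078)[:2].round(4))
```

```text
.................................................................
.................................................................
.................................................................
.................................................................
.................................................................
.................................................................
.................................................................
.................................................................
...........................###########...........................
..........................##############.........................
........................#################........................
........................###...........###........................
........................#..............###.......................
.......................#................##.......................
........................................#........................
........................................#........................
....................................#.#..........................
................................#....#...........................
.................................................................
.................................................................
.................................................................
.................................................................
.................................................................
.................................................................
.................................................................
.................................................................
.................................................................
.................................................................
[ 23  15  19  18 116] [257.9 180.2] [0.4799 0.0357]
```

Run:
```python
from h import *
w=load('w6.png');g=w['color'].astype(int).mean(2)
for v in range(172,214,2): print(v,(g[v,238:280:2]).astype(int).tolist())
for X in(.486,.488,.490):
  P=lambda z:np.array([proj(w,[X+.012*np.cos(a),.0347+.012*np.sin(a),z]) for a in np.linspace(0,6.28,100)])
  print(X,[(P(z).min(0).round(1).tolist(),P(z).max(0).round(1).tolist()) for z in(.054,.078)])
```

```text
172 [230, 230, 231, 233, 233, 232, 213, 167, 133, 122, 121, 135, 170, 213, 232, 235, 233, 233, 234, 234, 232]
174 [230, 230, 231, 232, 232, 220, 160, 115, 104, 79, 89, 99, 104, 149, 210, 233, 234, 234, 234, 233, 231]
176 [232, 229, 233, 232, 230, 189, 108, 65, 53, 41, 38, 40, 62, 104, 163, 227, 233, 234, 234, 233, 231]
178 [230, 231, 233, 233, 222, 149, 76, 43, 35, 40, 36, 33, 48, 58, 122, 217, 234, 234, 234, 234, 232]
180 [230, 231, 232, 232, 219, 118, 41, 47, 58, 65, 63, 59, 43, 31, 83, 210, 234, 233, 235, 234, 232]
182 [229, 230, 232, 232, 210, 95, 48, 73, 80, 82, 81, 80, 70, 47, 73, 203, 233, 234, 234, 235, 233]
184 [230, 232, 232, 231, 204, 92, 72, 82, 85, 80, 82, 80, 77, 67, 50, 164, 231, 235, 236, 235, 232]
186 [231, 230, 232, 230, 171, 62, 80, 79, 82, 78, 77, 80, 76, 74, 48, 142, 224, 235, 234, 235, 233]
188 [231, 231, 232, 227, 172, 72, 82, 79, 74, 79, 76, 78, 76, 71, 73, 184, 230, 234, 235, 235, 233]
190 [231, 231, 232, 232, 215, 120, 77, 80, 78, 77, 75, 75, 75, 70, 83, 209, 234, 234, 235, 235, 232]
192 [230, 231, 233, 232, 225, 146, 76, 76, 76, 73, 75, 71, 70, 71, 119, 210
[... 642 characters left out ...]
, 234, 235, 234, 235, 235, 236, 235]
206 [230, 231, 233, 233, 232, 233, 234, 233, 233, 233, 233, 233, 232, 232, 235, 235, 234, 235, 235, 236, 235]
208 [230, 231, 234, 234, 233, 233, 233, 233, 233, 233, 231, 232, 233, 233, 235, 233, 235, 234, 234, 235, 235]
210 [231, 232, 233, 234, 233, 234, 234, 233, 233, 234, 232, 232, 232, 233, 234, 234, 234, 235, 235, 235, 235]
212 [230, 232, 233, 234, 233, 234, 234, 232, 233, 233, 232, 233, 232, 232, 234, 234, 235, 234, 234, 235, 235]
0.486 [([247.1, 171.0], [267.8, 191.3]), ([246.3, 174.8], [268.6, 196.5])]
0.488 [([247.3, 172.7], [268.0, 192.9]), ([246.5, 176.6], [268.7, 198.3])]
0.49 [([247.4, 174.4], [268.1, 194.6]), ([246.7, 178.5], [268.9, 200.1])]
```

```bash
python3 -m crank '.4 0 0 .1 0 0 -.0125;.4 0 0 .3 0 0 -.0125;.4 0 0 .5 0 0 -.0125;.4 0 0 .7 0 0 -.0125;.4 0 0 .8 0 0 -.0125;.4 0 0 .9 0 0 -.0125;.4 0 0 1 0 0 -.0125;.4 0 0 1 0 0 -.0125;.4 0 0 1 0 0 -.0125;.4 0 0 1 0 0 -.0125'
python3 -m crank '.4 0 0 .02 0 0 0;.4 0 0 .04 0 0 0;.4 0 0 .06 0 0 0;.4 0 0 .066 0 0 0;.2 0 0 .066 0 0 0;0 0 0 .066 0 0 0;-.2 0 0 .066 0 0 0;-.4 0 0 .066 0 0 0;-.6 0 0 .066 0 0 0;-.6 0 0 .066 0 0 0' 25
python3 -m crank '-.7 0 0 0 0 0 0;-.8 0 0 0 0 0 0;-.8 0 0 0 0 0 0;-.8 0 0 0 0 0 0;-.8 0 0 0 0 0 0;-.8 0 0 0 0 0 0;-.8 0 0 0 0 0 0;-.8 0 0 0 0 0 0;-.8 0 0 0 0 0 0;-.8 0 0 0 0 0 0' 35
```

```text
time: 12.22
ee_pos: [0.4884, 0.0346, 0.0586]
orientation: [0.013, 3.141, -0.0]
ft_force: [0.4, -0.3, -0.3]
width: 0.0638
gripper_force: 0.0
time: 13.05
ee_pos: [0.4881, 0.0346, 0.0481]
orientation: [0.011, 3.141, 0.0]
ft_force: [0.1, 0.3, -0.5]
width: 0.0265
gripper_force: 0.0
time: 13.88
ee_pos: [0.4881, 0.0346, 0.048]
orientation: [0.011, 3.142, 0.0]
ft_force: [-0.4, 0.0, 1.8]
width: 0.0227
gripper_force: 35.0
```

```bash
python3 -m crank '-.8 0 0 -.02 0 0 0;-.8 0 0 -.04 0 0 0;-.8 0 0 -.06 0 0 0;-.8 0 0 -.08 0 0 0;-.8 0 0 -.1 0 0 0;-.8 0 0 -.105 0 0 0;-.8 0 0 -.105 0 0 0;-.8 0 0 -.105 0 0 0;-.8 0 0 -.105 0 0 0;-.8 0 0 -.105 0 0 0'
```

```text
time: 14.72
ee_pos: [0.4881, 0.0346, 0.0637]
orientation: [-0.011, -3.142, -0.0]
ft_force: [3.5, 0.4, -7.8]
width: 0.0227
gripper_force: 35.0
```

```bash
python3 -m crank '-.8 0 .01 0 0 0 0;-.8 0 .03 0 0 0 0;-.8 0 .06 0 0 0 0;-.8 0 .1 0 0 0 0;-.8 0 .14 0 0 0 0;-.8 0 .18 0 0 0 0;-.8 0 .21 0 0 0 0;-.8 0 .24 0 0 0 0;-.8 0 .26 0 0 0 0;-.8 0 .27 0 0 0 0'
python3 - <<'E'
from h import *
st=env.read_state();print(st['ee_pos'],st['ft_force'])
s=snap('scene','s7.png');g=cv2.cvtColor(s['color'],cv2.COLOR_BGR2GRAY).astype(int)
a=load('s4.png')['color'].astype(int).mean(2)
# carriage bright plate: near(+y) corners location
for n in('s4.png','s7.png'):
    im=load(n)['color'].astype(int);m=((im.min(2)>165)).astype('uint8');m[:165]=0;m[250:]=0;m[:,:215]=0;m[:,300:]=0
    k,l,S,C=cv2.connectedComponentsWithStats(m)
    for i in range(1,k):
        if S[i,4]>60: print(n,S[i],C[i].round(1),onz(load(n),*C[i],.034)[:2].round(3))
E
```

```text
time: 15.55
ee_pos: [0.4883, 0.0756, 0.0638]
orientation: [-0.01, -3.142, -0.0]
ft_force: [2.6, -1.7, -7.2]
width: 0.0225
gripper_force: 35.0
[0.48832863 0.0756212  0.06376512] [ 2.55240172 -1.6771125  -7.20657479]
s4.png [222 188  14   8  74] [229.2 191.4] [ 0.678 -0.026]
s4.png [227 203  56  26 488] [259.3 216. ] [0.526 0.039]
s4.png [255 229  11  12  68] [260.5 234.7] [0.486 0.114]
s7.png [221 187  16   9  83] [229.3 191.1] [ 0.678 -0.027]
s7.png [221 210  54  28 428] [249.1 225.7] [0.537 0.094]
s7.png [249 237  12  13  63] [254.1 244.1] [0.487 0.158]
```

```bash
python3 -m crank '-.8 0 .01 0 0 0 0;-.8 0 .03 0 0 0 0;-.8 0 .07 0 0 0 0;-.8 0 .12 0 0 0 0;-.8 0 .18 0 0 0 0;-.8 0 .24 0 0 0 0;-.8 0 .3 0 0 0 0;-.8 0 .34 0 0 0 0;-.8 0 .37 0 0 0 0;-.8 0 .385 0 0 0 0'
python3 -m crank '-.8 0 .005 0 0 0 0;-.8 0 .01 0 0 0 0;-.8 0 .012 0 0 0 0;-.8 0 .012 0 0 0 0;-.8 0 .012 .01 0 0 0;-.8 0 .012 .02 0 0 0;-.8 0 .012 .03 0 0 0;-.8 0 .012 .04 0 0 0;-.8 0 .012 .04 0 0 0;-.8 0 .012 .04 0 0 0'
```

```text
time: 16.43
ee_pos: [0.4887, 0.1337, 0.0638]
orientation: [0.01, 3.141, 0.0]
ft_force: [1.8, -1.4, -7.4]
width: 0.0227
gripper_force: 35.0
time: 17.27
ee_pos: [0.4887, 0.1346, 0.0576]
orientation: [-0.011, -3.141, 0.0]
ft_force: [3.0, -1.7, -6.7]
width: 0.0229
gripper_force: 35.0
```

```bash
python3 -m crank '-.8 0 0 .01 0 0 0;-.8 0 0 .02 0 0 0;-.8 0 0 .03 0 0 0;-.8 0 0 .04 0 0 0;-.8 0 0 .05 0 0 0;-.8 0 0 .06 0 0 0;-.8 0 0 .065 0 0 0;-.8 0 0 .065 0 0 0;-.8 0 0 .065 0 0 0;-.8 0 0 .065 0 0 0'
```

```text
time: 18.1
ee_pos: [0.4888, 0.1347, 0.0481]
orientation: [0.011, 3.141, 0.0]
ft_force: [1.1, -1.7, -0.8]
width: 0.0226
gripper_force: 35.0
```

```bash
python3 -m crank '-.8 0 0 .002 0 0 0;-.8 0 0 .004 0 0 0;-.8 0 0 .006 0 0 0;-.8 0 0 .006 0 0 0;-.8 0 0 .006 0 0 0;-.8 0 0 .006 0 0 0;-.8 0 0 .006 0 0 0;-.8 0 0 .006 0 0 0;-.8 0 0 .006 0 0 0;-.8 0 0 .006 0 0 0'
```

```text
time: 18.93
ee_pos: [0.4888, 0.1347, 0.0478]
orientation: [0.011, 3.141, 0.0]
ft_force: [-3.4, -1.0, 16.3]
width: 0.0231
gripper_force: 35.0
```

```bash
python3 -m crank '-.8 0 0 -.002 0 0 0;-.8 0 0 -.002 0 0 0;-.8 0 0 -.002 0 0 0;-.8 0 0 -.002 0 0 0;-.8 0 0 -.002 0 0 0;-.8 0 0 -.002 0 0 0;-.8 0 0 -.002 0 0 0;-.8 0 0 -.002 0 0 0;-.8 0 0 -.002 0 0 0;-.8 0 0 -.002 0 0 0'
python3 - <<'E'
from h import *
for cam in('scene','side'):
    s=snap(cam,cam+'8.png');g=cv2.GaussianBlur(s['color'],(3,3),0).astype(int).mean(2)
    q=lambda z:np.array([proj(s,[.579+.0285*np.cos(a),.1345+.0285*np.sin(a),z]) for a in np.linspace(0,6.28,100)])
    print(cam,'foot',q(.034).min(0).round(),q(.034).max(0).round(),'rim',q(.106).min(0).round(),q(.106).max(0).round())
    for z in(.05,.07,.09):
        u,v=proj(s,[.579,.1345,z]);u,v=int(round(u)),int(round(v));print(z,u,v,g[v,u-24:u+25:2].astype(int).tolist())
E
```

```text
time: 19.77
ee_pos: [0.4888, 0.1348, 0.0479]
orientation: [0.011, 3.141, 0.0]
ft_force: [-2.7, -0.9, 11.8]
width: 0.0229
gripper_force: 35.0
scene foot [223. 223.] [241. 236.] rim [222. 208.] [240. 221.]
0.05 232 226 [147, 116, 82, 118, 180, 197, 195, 169, 129, 133, 148, 154, 120, 63, 63, 83, 76, 68, 69, 68, 72, 68, 68, 69, 63]
0.07 232 222 [150, 149, 136, 96, 80, 147, 191, 191, 165, 150, 142, 144, 137, 106, 78, 68, 68, 68, 68, 61, 53, 51, 53, 59, 66]
0.09 231 218 [144, 136, 120, 98, 68, 43, 69, 146, 176, 168, 164, 160, 154, 143, 142, 139, 135, 96, 60, 55, 68, 68, 67, 66, 63]
side foot [243. 221.] [258. 229.] rim [242. 204.] [258. 211.]
0.05 250 221 [34, 31, 27, 25, 34, 116, 171, 168, 121, 95, 107, 116, 119, 116, 112, 99, 112, 153, 158, 155, 151, 115, 50, 41, 41]
0.07 250 216 [29, 28, 27, 28, 29, 29, 33, 57, 99, 111, 118, 111, 117, 118, 113, 106, 110, 113, 112, 111, 109, 83, 45, 41, 41]
0.09 250 211 [28, 29, 29, 29, 32, 36, 39, 39, 60, 93, 114, 127, 122, 112, 113, 106, 75, 44, 42, 42, 42, 41, 41, 42, 42]
```

The pin is home, pressed at about 12 N with TCP z back at the starting level. In the side view the glass spans 242–258 px, exactly where a beaker standing under the nozzle should appear. I'm handing the job in.

```bash
python3 -c "
from bench import env
print(env.finish_job())"
```

```text
the job is handed in; nothing more can be done
None
```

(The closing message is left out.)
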